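# Slide a board carrier under the low inspection bridge and start the scan

## Task

Push the flat board carrier across the mat and under the low inspection bridge, nose first, until it is fully home: straight, between the legs, its nose up against the yellow stop. Then press the red button on top of the bridge all the way down and let it go. Only push the carrier: keep it flat on the mat, never lift or tip it, do not press the button before the board is home, and leave everything else where it stands.

Things in the scene. Friction and masses are not known exactly. Their poses are not given: they have to be found in the camera images.
- bridge: Grey bridge with a yellow front stripe, fixed on the mat (mat top z = 0.002). Origin: on the mat, middle of the mouth (front face). Its +x points into the bridge, the way the carrier is pushed (roughly to the robot's left), +y to the left of that. Deck: 90 mm deep (x 0 to 90 mm), 154 mm wide, underside 20 mm and top 38 mm above the mat.
- bridge_mouth (a point): Middle of the mouth, 10 mm above the mat. The way between the two steel legs is 114 mm wide and 20 mm high; short slanted lead-ins at the front of the legs make it some 5 mm wider each side at the mouth.
- stop_face (a point): Middle of the face of the yellow stop bar (11 mm high, across the way behind the deck), 105 mm past the mouth, 5.5 mm above the mat. A carrier that is home still sticks 55 mm out of the mouth.
- carrier: Loose board carrier, 0.2 to 0.45 kg: aluminium plate 160 x 100 x 8 mm with a green circuit board on top (14 mm high in all), lying on the mat before the mouth. Origin: centre of its underside. Its +x points along the 160 mm to the nose (end with gold contacts). The trailing end is a black push bar 100 mm wide, 14 mm tall. Long sides: plain edges 8 mm high. It stays where it is left.
- carrier_nose (a point): Middle of the carrier's nose edge (80 mm ahead of its origin), 4 mm above its underside. It is at the stop when 105 mm past the mouth.
- carrier_tail (a point): Middle of the carrier's trailing face (80 mm behind its origin), 7 mm above its underside.
- scan_button (a joint): Red push button on top of the bridge, 28 mm across in a black collar, pressed straight down; 0 = up, 0.006 m = fully down, which takes 5 N; springs back by itself.
- scan_button_top (a point): Centre of the button's top face, 60 mm above the mat when up; it lies 62 mm behind the mouth and 30 mm to the right of the middle, and moves down with the button.
- flux_jar: Bystander, loose, not to be moved: small jar with a red lid, 38 mm across, 48 mm tall, standing beside the bridge.
- solder_spool: Bystander, loose, not to be moved: spool of solder with blue flanges, 56 mm across, 40 mm tall, standing beside the bridge.
- screwdriver: Bystander, loose, not to be moved: orange-handled screwdriver, 150 mm long, lying on the mat near its right edge.
- multimeter: Bystander, loose, not to be moved: red multimeter 170 x 82 x 40 mm lying on its back.
- alcohol_bottle: Bystander, loose, not to be moved: clear bottle with a blue cap, 62 mm across, 150 mm tall.
- swab_tub: Bystander, loose, not to be moved: white tub of swabs, 72 mm across, 70 mm tall.
Things that resemble listed ones, but are neither listed nor needed, are in the scene too. What is shaped like the bridge but green or orange is not meant.

How it is judged:
By the outcome, as a careful person would: the job done as asked, in the order asked, and still so for the second after the job is handed in, with the robot touching nothing.
It also fails if it takes over 64 s, if anything falls off the work surface, if the arm or the gripper's body presses on something with over 40 N, if the wrist force passes 120 N, or if a joint passes its speed limit or range.

## Robot

A 7-joint arm with a two-finger parallel gripper is mounted at the origin on the work surface. World frame = base frame: x ahead of the robot, y to its left, z up, the work surface at z = 0. Lengths are in m, angles in degrees, forces in N, time in s.
With the tool pointing down it reaches from about 0.4 to 0.85 m from the base axis. Payload 4.5 kg.
Tool frame: the origin (TCP) lies at the very end of the fingers, on their centre line; the grasp point (between the pads) lies 19 mm behind it; z points along the fingers, y is the line along which they close (so a half turn about z gives the same grasp; the last joint's range is limited). The gripper opens to 88 mm and grips with 3 to 60 N. Pads are 18 mm wide; open, the fingers measure 123 mm over their backs; the gripper's body (75 mm by 187 mm) begins 45 mm behind the grasp point.
Start: joints at [69.889, 39.483, -11.15, 89.685, 9.013, 51.709, -12.324], TCP at [0.235, -0.579, 0.239] pointing down, gripper open.
Joint ranges: [-172.22, 172.22], [-26.19, 119.32], [-84.43, 86.54], [7.71, 146.69], [-57.33, 237.33], [2.42, 119.75], [-152.13, 152.13]. Speed limits (degrees/s): [147.25, 147.25, 180, 180, 180, 180, 180].

## Interface

Orientations are given as [roll, pitch, yaw] about the fixed x, y, z axes, in that order (R = Rz(yaw) Ry(pitch) Rx(roll)).
In Python, from bench import * gives the robot as it stands.
- The arm moves only by the shell command python3 -m jog 'ROWS'. ROWS is JSON, a list of rows, each an object of numbers: "gripper": the closure, from 0 (fully open) to 1 (shut); "dx", "dy", "dz": the shift along the tool's x, y, z in cm; "twist": the turn about the tool's z in degrees. A call has 1 to 8 rows; each row is the pose to reach, as a shift and turn from the pose commanded when the call began, along the tool's axes at that moment; what a row does not reach only later rows make up. A row lasts 1/10 s, in which the tool goes at most 50 mm and 8.59 degrees, less where a joint would pass 70% of its speed; a pose out of reach is approached as far as the arm can. A call with a gripper value outside its range is refused whole. The fingers move at their own pace and stop on an object; the grip force is fixed at half the most. Time passes only in rows, so rows that repeat a pose let the fingers close. It gives the time, the measured TCP pose, the force, the opening and the grip force at its end, in the units of the state.
- observe(): the state, without advancing time (a new reading comes with each control period).
- get_image(name): name is "side" or "top" or "wrist"; returns a dict with "color" (480x640x3 uint8, red, green, blue), "fx", "fy", "cx", "cy" (pixels), "R" (3x3) and "t" (3): a world point X has camera coordinates R X + t. Camera axes: x right, y down, z forward; pixel columns grow to the right and rows downward; lengths in m; the calibration is good to about 2 mm. A picture is of the moment at which its call begins. There is no depth.
- sign_off(): hands the job in; it is judged then, once.
The state is a dict: "t": time; "joints": joint angles; "qvel": joint speeds; "effort": joint torques, N m; "position": TCP position; "tcp_rot": TCP orientation; "contact_force": force on the tool from outside, world axes, zero at the start; "moment": the same for the moment, N m; "width": finger opening in m; "finger_force": force on a finger pad.
Only numpy, scipy, OpenCV 4.12 (cv2) and the standard library are available. Lean on these libraries where they do the work, as an engineer would, in place of code of your own. Each camera call takes 0.05 s, during which the arm holds its last target. There are 200 camera calls.

## Working session

There is one attempt and no reset: what is moved stays moved. The work goes in short steps, Python scripts to look and compute and a shell command to move; the robot and the scene stay as the last step left them, time stands still between calls to the robot, and variables do not carry over. Pictures are saved under pics/ and viewed, at most 10 in all, crops included, and the job is handed in when it is done.

```bash
mkdir -p pics
python3 - <<'E'
from bench import *
import cv2,numpy as np
s=observe();print(s['t'],s['position'],s['tcp_rot'],s['width'],s['contact_force'])
for n in("top","side"):
    im=get_image(n);cv2.imwrite(f'pics/{n}0.png',im['color'][:,:,::-1])
    np.savez(f'{n}0.npz',**im);R=im['R'];print(n,im['fx'],im['cx'],im['cy'],-np.array(R).T@im['t'],np.round(R,3).tolist())
E
```

```text
0.0 [ 0.23432973 -0.57872347  0.23790191] [-1.79894527e+02  8.15248316e-03  2.20549568e+01] 0.08813265072172052 [-0.26564841 -0.17630339  0.1534213 ]
top 604.1263186255793 331.5360586337107 242.2643345143277 [ 0.27270822 -0.01004845  1.47258087] [[-0.024, -1.0, 0.009], [-0.993, 0.023, -0.119], [0.118, -0.012, -0.993]]
side 529.9806816077281 319.0137617771221 245.244708436088 [-0.12687009  1.04277611  0.77566221] [[-0.884, -0.468, -0.002], [-0.229, 0.437, -0.87], [0.408, -0.768, -0.493]]
```

View pics/top0.png

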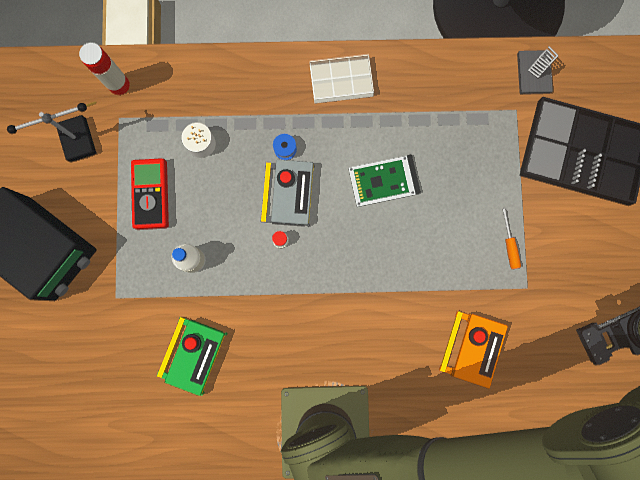

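View pics/side0.png

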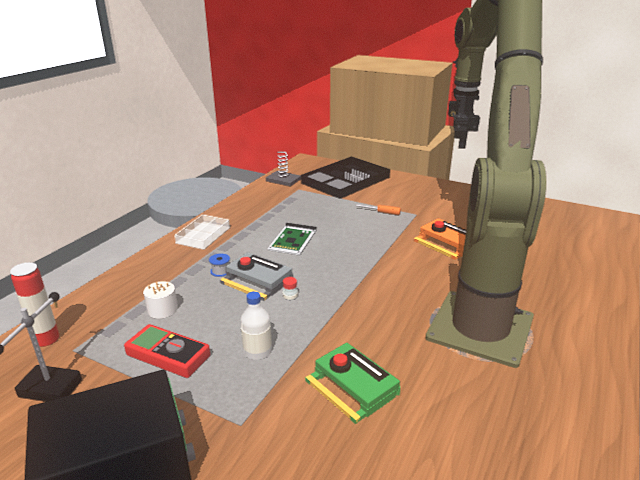

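The top view shows three bridge-shaped things: grey at (290,193), green at (192,355) and orange at (477,347). The grey one with its stop on the left is meant. The only carrier is the green board at (383,181), with its gold contacts at (355,187) facing the bridge. Lookalikes for the button are the red ones at (190,343) and (479,337) and the jar lid at (280,239). The right button is at (286,178).

```bash
cat > h.py <<'E'
import numpy as np,cv2
def ray(im,uv,z):
    R=np.array(im['R']);t=np.array(im['t']);c=-R.T@t
    out=[]
    for u,v in np.atleast_2d(uv):
        d=R.T@np.array([(u-im['cx'])/im['fx'],(v-im['cy'])/im['fy'],1]);out.append((c+d*(z-c[2])/d[2])[:2])
    return np.array(out)
def proj(im,P):
    p=np.array(im['R'])@np.array(P)+im['t'];return np.array([im['fx']*p[0]/p[2]+im['cx'],im['fy']*p[1]/p[2]+im['cy']])
E
python3 - <<'E'
from h import *
im=dict(np.load('top0.npz'));c=im['color'];bgr=c[:,:,::-1].copy()
cv2.imwrite('pics/crop0.png',cv2.resize(bgr[135:250,250:430],None,fx=4.4,fy=4.4,interpolation=cv2.INTER_CUBIC))
hsv=cv2.cvtColor(bgr,cv2.COLOR_BGR2HSV)
def big(m,x0,x1,y0,y1):
    k=np.zeros_like(m);k[y0:y1,x0:x1]=m[y0:y1,x0:x1]
    cs,_=cv2.findContours(k,0,2);return max(cs,key=cv2.contourArea)
for n,m,b,z in (('green',cv2.inRange(hsv,(45,80,30),(90,255,255)),(340,430,140,220),.016),
  ('white',cv2.inRange(hsv,(0,0,195),(180,60,255)),(340,430,140,220),.010),
  ('yellow',cv2.inRange(hsv,(20,120,120),(35,255,255)),(250,330,140,240),.013),
  ('red',cv2.inRange(hsv,(0,140,100),(8,255,255)),(270,305,160,195),.062),
  ('lid',cv2.inRange(hsv,(0,140,100),(8,255,255)),(265,295,225,255),.05),
  ('blue',cv2.inRange(hsv,(100,120,60),(125,255,255)),(265,305,125,162),.042)):
    k=big(m,*b);r=cv2.minAreaRect(k);w=ray(im,cv2.boxPoints(r),z)
    print(n,cv2.contourArea(k),np.round(r[0],1),np.round(r[1],1),round(r[2],1),np.round(w*1000).tolist(),'c',np.round(w.mean(0)*1000,1))
E
```

```text
green 1447.0 [380.7 180.4] [33.  49.7] 78.4 [[627.0, -84.0], [649.0, -206.0], [568.0, -219.0], [545.0, -98.0]] c [ 597.2 -151.8]
white 2223.5 [381.5 180.4] [40.1 59.8] 78.2 [[634.0, -73.0], [662.0, -219.0], [562.0, -235.0], [535.0, -90.0]] c [ 598.4 -154.3]
yellow 233.0 [265.6 191.6] [ 5.1 59.1] 5.0 [[504.0, 145.0], [650.0, 131.0], [649.0, 118.0], [502.0, 133.0]] c [576.2 131.7]
red 95.0 [285.5 176.5] [11. 11.] 90.0 [[615.0, 92.0], [614.0, 66.0], [588.0, 66.0], [588.0, 92.0]] c [601.3  79.2]
lid 151.0 [279. 238.] [14. 14.] 90.0 [[473.0, 114.0], [472.0, 81.0], [438.0, 81.0], [439.0, 114.0]] c [455.6  97.6]
blue 452.0 [284.5 146.5] [25. 23.] 90.0 [[712.0, 109.0], [711.0, 53.0], [649.0, 54.0], [650.0, 110.0]] c [680.4  81.7]
```

View pics/crop0.png

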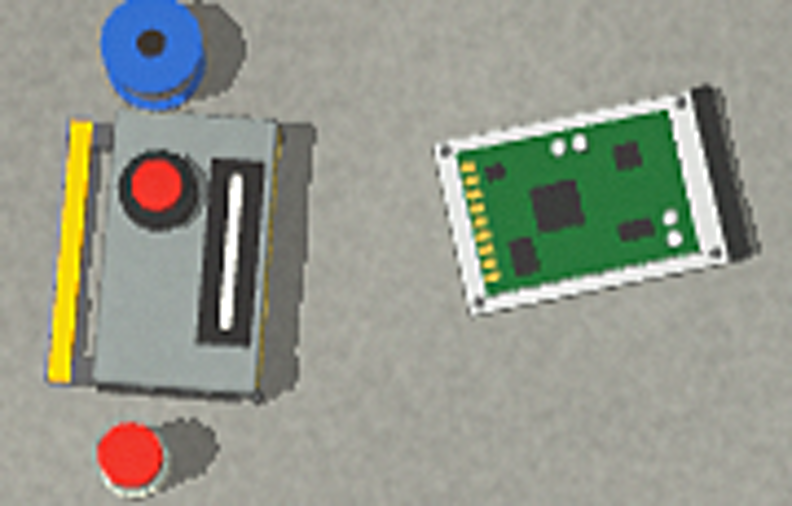

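The crop confirms the grey bridge: button at (157,185), yellow stop on the far side at (75,250). The carrier's gold nose is at (478,220), facing the mouth, and its black bar is at (725,170).

In the bridge frame, the mouth is at (565,20) mm with its axis at 84.5°. The nose is at (-100,-29) mm, heading 16.4° to the left. I'll first push the far long side with both fingers, which straightens and centres the carrier. Then I'll push on the tail.

```bash
python3 -m jog '[{"dx":57.2,"dy":-22.8,"dz":8,"twist":11,"gripper":0.43},{"dx":57.2,"dy":-22.8,"dz":8,"twist":11,"gripper":0.43},{"dx":57.2,"dy":-22.8,"dz":8,"twist":11,"gripper":0.43},{"dx":57.2,"dy":-22.8,"dz":8,"twist":11,"gripper":0.43},{"dx":57.2,"dy":-22.8,"dz":8,"twist":11,"gripper":0.43},{"dx":57.2,"dy":-22.8,"dz":8,"twist":11,"gripper":0.43},{"dx":57.2,"dy":-22.8,"dz":8,"twist":11,"gripper":0.43},{"dx":57.2,"dy":-22.8,"dz":8,"twist":11,"gripper":0.43}]'
cat > go.py <<'E'
# work out the shift (cm, deg) from the present pose to x y z yaw (mm,deg)
import sys,numpy as np
from bench import *
from scipy.spatial.transform import Rotation as Ro
s=observe();x,y,z,w=map(float,sys.argv[1:5])
R=Ro.from_euler('xyz',s['tcp_rot'],degrees=True).as_matrix()
d=R.T@(np.array([x,y,z])/1000-s['position'])*100
tw=(s['tcp_rot'][2]-w+180)%360-180
print('t',s['t'],'pos',np.round(s['position']*1000,1),np.round(s['tcp_rot'],1),'w',round(s['width']*1000,1),'F',np.round(s['contact_force'],1),'j7',np.round(s['joints'][6]))
print('shift',np.round(d,2),'twist',round(tw,1))
E
python3 go.py 679 -153 100 10.9
```

```text
t: 0.9
position: [0.522, -0.3032, 0.1866]
tcp_rot: [-180.0, 0.0, 11.1]
contact_force: [0.4, -0.7, 0.5]
width: 0.05
finger_force: 0.0
t 0.9 pos [ 522.  -303.2  186.6] [-180.     0.    11.1] w 50.0 F [ 0.4 -0.7  0.5] j7 -57.0
shift [ 18.29 -11.73   8.66] twist 0.2
```

```bash
python3 -m jog '[{"dx":18.3,"dy":-11.7,"dz":8.7,"gripper":0.43},{"dx":18.3,"dy":-11.7,"dz":8.7,"gripper":0.43},{"dx":18.3,"dy":-11.7,"dz":8.7,"gripper":0.43},{"dx":18.3,"dy":-11.7,"dz":8.7,"gripper":0.43},{"dx":18.3,"dy":-11.7,"dz":8.7,"gripper":0.43},{"dx":18.3,"dy":-11.7,"dz":8.7,"gripper":0.43},{"dx":18.3,"dy":-11.7,"dz":8.7,"gripper":0.43},{"dx":18.3,"dy":-11.7,"dz":8.7,"gripper":0.43}]'
python3 go.py 679 -153 7 10.9
python3 - <<'E'
from bench import *
import cv2
for n in('wrist',):
    im=get_image(n);cv2.imwrite('pics/w1.png',im['color'][:,:,::-1])
    import numpy as np;np.savez('w1.npz',**im)
E
```

```text
t 0.9 pos [ 522.  -303.2  186.6] [-180.     0.    11.1] w 50.0 F [ 0.4 -0.7  0.5] j7 -57.0
shift [ 18.3  -11.72  17.96] twist 0.2invalid input at $[0]: expected keys gripper, dx, dy, dz, twist
```

View pics/w1.png

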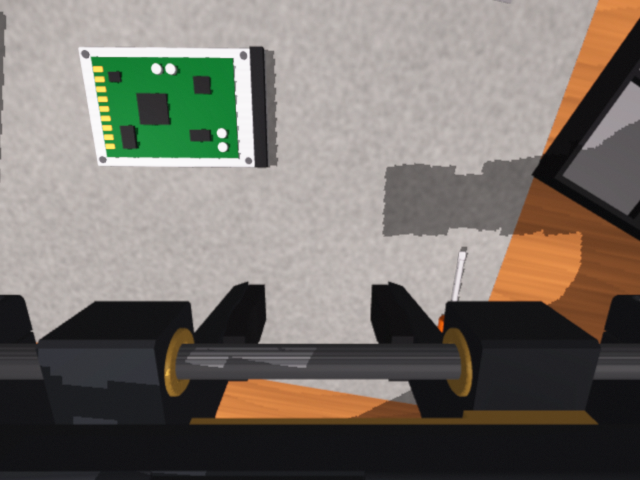

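The wrist view shows the carrier at (175,107), lying along the tool's y as planned, with its nose at the left (82–102) and tail bar at x≈260. Every row needs a twist value, so I'll resend the move with it.

```bash
python3 -m jog '[{"dx":18.3,"dy":-11.7,"dz":8.7,"twist":0,"gripper":0.43},{"dx":18.3,"dy":-11.7,"dz":8.7,"twist":0,"gripper":0.43},{"dx":18.3,"dy":-11.7,"dz":8.7,"twist":0,"gripper":0.43},{"dx":18.3,"dy":-11.7,"dz":8.7,"twist":0,"gripper":0.43},{"dx":18.3,"dy":-11.7,"dz":8.7,"twist":0,"gripper":0.43},{"dx":18.3,"dy":-11.7,"dz":8.7,"twist":0,"gripper":0.43},{"dx":18.3,"dy":-11.7,"dz":8.7,"twist":0,"gripper":0.43},{"dx":18.3,"dy":-11.7,"dz":8.7,"twist":0,"gripper":0.43}]' |head -3
python3 go.py 679 -153 7 10.9
python3 - <<'E'
from h import *
im=dict(np.load('w1.npz'))
# corners in wrist view: nose-right(near spool side), nose-left, seen in the picture
print(np.round(ray(im,[(80,48),(101,166),(250,47),(257,166)],.010)*1000))
E
```

```text
t: 1.75
position: [0.6772, -0.1572, 0.1004]
tcp_rot: [179.9, 0.1, 10.9]
t 1.75 pos [ 677.2 -157.2  100.4] [1.799e+02 1.000e-01 1.090e+01] w 49.9 F [ 0.2 -0.6 -0.1] j7 -72.0
shift [ 0.27 -0.4   9.34] twist 0.0
[[ 632.  -74.]
 [ 535.  -93.]
 [ 660. -217.]
 [ 563. -237.]]
```

```bash
python3 -m jog '[{"dx":0.3,"dy":-0.4,"dz":4,"twist":0,"gripper":0.43},{"dx":0.3,"dy":-0.4,"dz":7,"twist":0,"gripper":0.43},{"dx":0.3,"dy":-0.4,"dz":8.5,"twist":0,"gripper":0.43},{"dx":0.3,"dy":-0.4,"dz":9.2,"twist":0,"gripper":0.43},{"dx":0.3,"dy":-0.4,"dz":9.5,"twist":0,"gripper":0.43},{"dx":0.3,"dy":-0.4,"dz":9.5,"twist":0,"gripper":0.43}]'
python3 go.py 679 -153 5 10.9
```

```text
t: 2.35
position: [0.6811, -0.1512, 0.0062]
tcp_rot: [179.9, -0.1, 11.0]
contact_force: [0.1, 0.6, 0.6]
width: 0.05
finger_force: 0.0
t 2.35 pos [ 681.1 -151.2    6.2] [ 1.799e+02 -1.000e-01  1.100e+01] w 50.0 F [0.1 0.6 0.6] j7 -73.0
shift [-0.24  0.13  0.12] twist 0.1
```

```bash
python3 -m jog '[{"dx":-1.2,"dy":0,"dz":0,"twist":0,"gripper":0.43},{"dx":-1.9,"dy":0,"dz":0,"twist":0,"gripper":0.43},{"dx":-2.3,"dy":0,"dz":0,"twist":0,"gripper":0.43},{"dx":-2.6,"dy":0,"dz":0,"twist":1,"gripper":0.43},{"dx":-2.9,"dy":0,"dz":0,"twist":2,"gripper":0.43},{"dx":-3.2,"dy":0,"dz":0,"twist":3,"gripper":0.43},{"dx":-3.5,"dy":0,"dz":0,"twist":4,"gripper":0.43},{"dx":-3.8,"dy":0,"dz":0,"twist":5,"gripper":0.43}]'
cat > look.py <<'E'
# carrier pose in the bridge frame, from the top view
from bench import *
from h import *
import sys
im=get_image('top');bgr=im['color'][:,:,::-1].copy()
if len(sys.argv)>1: cv2.imwrite(sys.argv[1],cv2.resize(bgr[135:250,250:430],None,fx=4.4,fy=4.4,interpolation=cv2.INTER_CUBIC))
hsv=cv2.cvtColor(bgr,cv2.COLOR_BGR2HSV)
ex=np.array([np.cos(np.radians(84.5)),np.sin(np.radians(84.5))]);ey=np.array([-ex[1],ex[0]]);M=np.array([565.5,20.3])
for n,m,z in(('white',cv2.inRange(hsv,(0,0,195),(180,60,255)),.010),('green',cv2.inRange(hsv,(45,80,30),(90,255,255)),.016)):
    k=np.zeros_like(m);k[140:230,318:440]=m[140:230,318:440]
    k=cv2.morphologyEx(k,cv2.MORPH_CLOSE,np.ones((3,3)))
    cs,_=cv2.findContours(k,0,2);c=max(cs,key=cv2.contourArea)
    w=ray(im,cv2.boxPoints(cv2.minAreaRect(c)),z)*1000-M
    w=np.c_[w@ex,w@ey];o=w[np.argsort(-w[:,0])];nose=o[:2].mean(0);tail=o[2:].mean(0);d=nose-tail
    print(n,'nose-end',np.round(nose,1),'back-end',np.round(tail,1),'heading',round(float(np.degrees(np.arctan2(d[1],d[0]))),1),'len',np.round(np.linalg.norm(d)))
E
python3 go.py 607 -167.6 5 -5.5; python3 look.py
```

```text
t: 3.15
position: [0.6432, -0.1578, 0.0053]
tcp_rot: [180.0, -0.0, 6.0]
contact_force: [1.3, -0.3, 0.8]
width: 0.0505
finger_force: 1.1
t 3.15 pos [ 643.2 -157.8    5.3] [180.  -0.   6.] w 50.5 F [ 1.3 -0.3  0.8] j7 -75.0
shift [-3.71  0.6   0.03] twist 11.5
white nose-end [-91.8 -68.1] back-end [-106.1   -3.6] heading -77.5 len 66.0
green nose-end [-102.  -54.] back-end [-104.4  -54.1] heading 4.2 len 2.0
```

```bash
python3 -m jog '[{"dx":-0.5,"dy":0.1,"dz":0,"twist":1.5,"gripper":0.43},{"dx":-1.0,"dy":0.2,"dz":0,"twist":3,"gripper":0.43},{"dx":-1.5,"dy":0.3,"dz":0,"twist":4.5,"gripper":0.43},{"dx":-2.0,"dy":0.4,"dz":0,"twist":6,"gripper":0.43},{"dx":-2.5,"dy":0.5,"dz":0,"twist":7.7,"gripper":0.43},{"dx":-3.0,"dy":0.6,"dz":0,"twist":9.4,"gripper":0.43},{"dx":-3.4,"dy":0.6,"dz":0,"twist":11,"gripper":0.43},{"dx":-3.6,"dy":0.6,"dz":0,"twist":11.5,"gripper":0.43}]'
python3 go.py 607 -167.6 5 -5.5
```

```text
t: 4.0
position: [0.6072, -0.1678, 0.0051]
tcp_rot: [180.0, 0.0, -5.6]
contact_force: [2.1, -1.4, -0.5]
width: 0.0502
finger_force: 0.7
t 4.0 pos [ 607.2 -167.8    5.1] [180.    0.   -5.6] w 50.2 F [ 2.1 -1.4 -0.5] j7 -82.0
shift [-0.02 -0.02  0.01] twist -0.1
```

```bash
python3 -m jog '[{"dx":1.5,"dy":0,"dz":0,"twist":0,"gripper":0.43},{"dx":4,"dy":0,"dz":0,"twist":0,"gripper":0.43},{"dx":4.5,"dy":4,"dz":-4,"twist":-8,"gripper":0.43},{"dx":4.5,"dy":8,"dz":-7,"twist":-16,"gripper":0.43},{"dx":4.5,"dy":12,"dz":-10,"twist":-24,"gripper":0.43},{"dx":2,"dy":15,"dz":-10,"twist":-32,"gripper":0.43},{"dx":-1,"dy":18,"dz":-10,"twist":-40,"gripper":0.43},{"dx":-4,"dy":20,"dz":-10,"twist":-48,"gripper":0.43}]'
python3 go.py 537.7 -300 60 84.5; python3 look.py pics/c2.png
```

```text
t: 4.8
position: [0.546, -0.3655, 0.105]
tcp_rot: [-180.0, 0.1, 42.7]
contact_force: [-1.1, 0.1, 0.1]
width: 0.0502
finger_force: 0.0
t 4.8 pos [ 546.  -365.5  105. ] [-1.80e+02  1.00e-01  4.27e+01] w 50.2 F [-1.1  0.1  0.1] j7 -31.0
shift [ 3.84 -5.38  4.49] twist -41.8
white nose-end [-97.4   1.1] back-end [-245.4    1.5] heading -0.2 len 148.0
green nose-end [-107.9    1.9] back-end [-230.3    1.8] heading 0.1 len 122.0
```

View pics/c2.png

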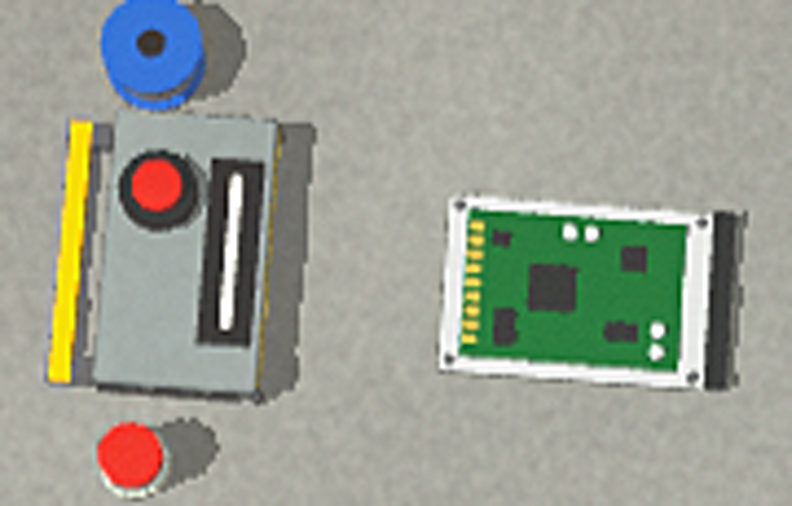

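The carrier is straight (heading 0°), about 1 mm off the axis, with its nose at -97 mm and the black tail bar at (722,300) in the crop. Next is the tail push.

```bash
python3 -m jog '[{"dx":3.8,"dy":-5.4,"dz":4.5,"twist":-8,"gripper":0.43},{"dx":3.8,"dy":-5.4,"dz":4.5,"twist":-16,"gripper":0.43},{"dx":3.8,"dy":-5.4,"dz":4.5,"twist":-24,"gripper":0.43},{"dx":3.8,"dy":-5.4,"dz":4.5,"twist":-32,"gripper":0.43},{"dx":3.8,"dy":-5.4,"dz":4.5,"twist":-40,"gripper":0.43},{"dx":3.8,"dy":-5.4,"dz":4.5,"twist":-41.8,"gripper":0.43},{"dx":3.8,"dy":-5.4,"dz":4.5,"twist":-41.8,"gripper":0.43},{"dx":3.8,"dy":-5.4,"dz":4.5,"twist":-41.8,"gripper":0.43}]'
python3 go.py 536.7 -268.3 7 84.5
```

```text
t: 5.65
position: [0.5403, -0.2972, 0.06]
tcp_rot: [-180.0, -0.0, 84.2]
contact_force: [-1.0, 0.1, 0.3]
width: 0.0503
finger_force: 0.0
t 5.65 pos [ 540.3 -297.2   60. ] [-180.    -0.    84.2] w 50.3 F [-1.   0.1  0.3] j7 -9.0
shift [ 2.83 -0.65  5.31] twist -0.3
```

```bash
python3 -m jog '[{"dx":1,"dy":-0.6,"dz":3,"twist":-0.3,"gripper":0.43},{"dx":1,"dy":-0.6,"dz":4.5,"twist":-0.3,"gripper":0.43},{"dx":1,"dy":-0.6,"dz":5.2,"twist":-0.3,"gripper":0.43},{"dx":2,"dy":-0.6,"dz":5.2,"twist":-0.3,"gripper":0.43},{"dx":3,"dy":-0.6,"dz":5.2,"twist":-0.3,"gripper":0.43},{"dx":4,"dy":-0.6,"dz":5.2,"twist":-0.3,"gripper":0.43},{"dx":4.6,"dy":-0.6,"dz":5.2,"twist":-0.3,"gripper":0.43},{"dx":5,"dy":-0.6,"dz":5.2,"twist":-0.3,"gripper":0.43}]'
python3 go.py 558.5 -44 7 84.5
```

```text
t: 6.45
position: [0.5401, -0.2458, 0.0088]
tcp_rot: [180.0, -0.0, 84.7]
contact_force: [0.3, -0.2, 0.7]
width: 0.0505
finger_force: 0.0
t 6.45 pos [ 540.1 -245.8    8.8] [180.   -0.   84.7] w 50.5 F [ 0.3 -0.2  0.7] j7 -16.0
shift [20.27 -0.03  0.18] twist 0.2
```

```bash
python3 -m jog '[{"dx":0.4,"dy":0,"dz":0.1,"twist":0.2,"gripper":0.43},{"dx":1,"dy":0,"dz":0.1,"twist":0.2,"gripper":0.43},{"dx":1.8,"dy":0,"dz":0.1,"twist":0.2,"gripper":0.43},{"dx":2.6,"dy":0,"dz":0.1,"twist":0.2,"gripper":0.43},{"dx":3.4,"dy":0,"dz":0.1,"twist":0.2,"gripper":0.43},{"dx":4.2,"dy":0,"dz":0.1,"twist":0.2,"gripper":0.43},{"dx":5,"dy":0,"dz":0.1,"twist":0.2,"gripper":0.43},{"dx":5.8,"dy":0,"dz":0.1,"twist":0.2,"gripper":0.43}]'
python3 go.py 558.5 -44 7 84.5
python3 -m jog '[{"dx":0.8,"dy":0,"dz":0,"twist":0,"gripper":0.43},{"dx":1.6,"dy":0,"dz":0,"twist":0,"gripper":0.43},{"dx":2.2,"dy":0,"dz":0,"twist":0,"gripper":0.43},{"dx":2.6,"dy":0,"dz":0,"twist":0,"gripper":0.43}]'
python3 go.py 558.5 -44 7 84.5; python3 look.py pics/c3.png
```

```text
t: 7.25
position: [0.5449, -0.1885, 0.0072]
tcp_rot: [-180.0, 0.0, 84.5]
contact_force: [0.1, -2.6, 1.9]
width: 0.0504
finger_force: 1.3
t 7.25 pos [ 544.9 -188.5    7.2] [-180.     0.    84.5] w 50.4 F [ 0.1 -2.6  1.9] j7 -22.0
shift [14.52 -0.05  0.02] twist -0.0
t: 7.65
position: [0.5475, -0.1624, 0.0072]
tcp_rot: [-180.0, -0.0, 84.5]
contact_force: [-0.2, -1.5, 2.9]
width: 0.0503
finger_force: 1.3
t 7.65 pos [ 547.5 -162.4    7.2] [-180.    -0.    84.5] w 50.3 F [-0.2 -1.5  2.9] j7 -24.0
shift [11.9  -0.05  0.02] twist -0.0
white nose-end [-15.4   2. ] back-end [-161.2    1.9] heading 0.1 len 146.0
green nose-end [-25.    2.6] back-end [-147.3    2.3] heading 0.1 len 122.0
```

View pics/c3.png

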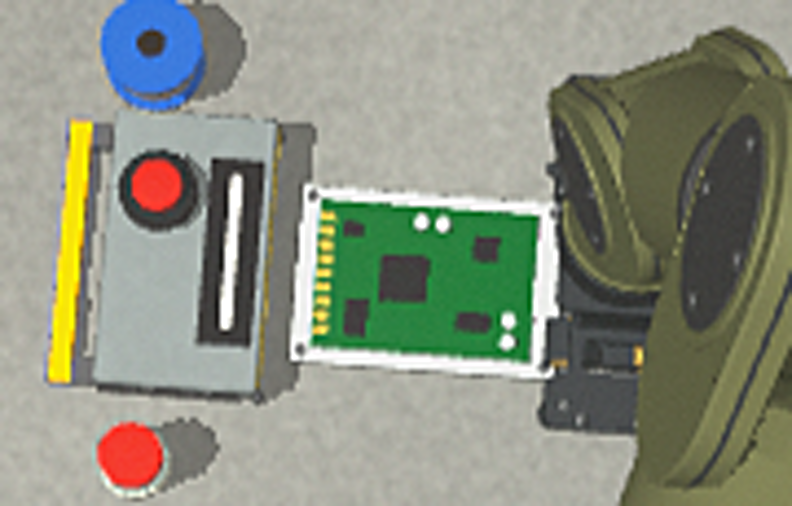

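The carrier is straight and about 2 mm left of centre, against 7 mm of clearance, with its nose at (305,270) in the crop, just at the mouth. I'll push on.

```bash
python3 -m jog '[{"dx":0.5,"dy":0,"dz":0,"twist":0,"gripper":0.43},{"dx":1.3,"dy":0,"dz":0,"twist":0,"gripper":0.43},{"dx":2.1,"dy":0,"dz":0,"twist":0,"gripper":0.43},{"dx":2.9,"dy":0,"dz":0,"twist":0,"gripper":0.43},{"dx":3.7,"dy":0,"dz":0,"twist":0,"gripper":0.43},{"dx":4.5,"dy":0,"dz":0,"twist":0,"gripper":0.43},{"dx":5.2,"dy":0,"dz":0,"twist":0,"gripper":0.43},{"dx":5.7,"dy":0,"dz":0,"twist":0,"gripper":0.43}]'
python3 -m jog '[{"dx":0.6,"dy":0,"dz":0,"twist":0,"gripper":0.43},{"dx":1.3,"dy":0,"dz":0,"twist":0,"gripper":0.43},{"dx":2,"dy":0,"dz":0,"twist":0,"gripper":0.43},{"dx":2.7,"dy":0,"dz":0,"twist":0,"gripper":0.43},{"dx":3.4,"dy":0,"dz":0,"twist":0,"gripper":0.43},{"dx":4,"dy":0,"dz":0,"twist":0,"gripper":0.43},{"dx":4.6,"dy":0,"dz":0,"twist":0,"gripper":0.43},{"dx":5,"dy":0,"dz":0,"twist":0,"gripper":0.43}]'
python3 go.py 558.5 -44 7 84.5
```

```text
t: 8.5
position: [0.553, -0.1054, 0.0071]
tcp_rot: [-180.0, -0.0, 84.5]
contact_force: [0.5, -1.2, -0.2]
width: 0.05
finger_force: 0.6
t: 9.3
position: [0.5579, -0.0561, 0.0072]
tcp_rot: [180.0, -0.0, 84.5]
contact_force: [-0.1, -0.9, -0.5]
width: 0.0502
finger_force: 0.5
t 9.3 pos [557.9 -56.1   7.2] [180.   -0.   84.5] w 50.2 F [-0.1 -0.9 -0.5] j7 -33.0
shift [ 1.21 -0.06  0.02] twist -0.0
```

```bash
python3 -m jog '[{"dx":0.3,"dy":0,"dz":0,"twist":0,"gripper":0.43},{"dx":0.6,"dy":0,"dz":0,"twist":0,"gripper":0.43},{"dx":0.8,"dy":0,"dz":0,"twist":0,"gripper":0.43},{"dx":1,"dy":0,"dz":0,"twist":0,"gripper":0.43},{"dx":1,"dy":0,"dz":0,"twist":0,"gripper":0.43}]'
python3 -m jog '[{"dx":0.1,"dy":0,"dz":0,"twist":0,"gripper":0.43},{"dx":0.2,"dy":0,"dz":0,"twist":0,"gripper":0.43},{"dx":0.2,"dy":0,"dz":0,"twist":0,"gripper":0.43}]'
python3 -m jog '[{"dx":0.1,"dy":0,"dz":0,"twist":0,"gripper":0.43},{"dx":0.1,"dy":0,"dz":0,"twist":0,"gripper":0.43}]'
python3 go.py 558.5 -44 7 84.5
```

```text
t: 9.8
position: [0.5589, -0.0465, 0.0072]
tcp_rot: [180.0, -0.0, 84.5]
contact_force: [0.1, -0.2, 0.7]
width: 0.05
finger_force: 0.1
t: 10.1
position: [0.559, -0.0449, 0.0072]
tcp_rot: [180.0, 0.0, 84.4]
contact_force: [0.4, -0.4, 0.3]
width: 0.0499
finger_force: 0.5
t: 10.3
position: [0.5591, -0.0438, 0.0072]
tcp_rot: [180.0, 0.0, 84.4]
contact_force: [-0.7, -1.3, 0.6]
width: 0.0503
finger_force: 0.6
t 10.3 pos [559.1 -43.8   7.2] [180.    0.   84.4] w 50.3 F [-0.7 -1.3  0.6] j7 -34.0
shift [-0.02 -0.06  0.02] twist -0.1
```

```bash
python3 -m jog '[{"dx":0.1,"dy":0,"dz":0,"twist":0,"gripper":0.43},{"dx":0.1,"dy":0,"dz":0,"twist":0,"gripper":0.43}]' | grep -E 'pos|force'
python3 -m jog '[{"dx":0.1,"dy":0,"dz":0,"twist":0,"gripper":0.43},{"dx":0.1,"dy":0,"dz":0,"twist":0,"gripper":0.43}]'| grep -E 'pos|force'
python3 -m jog '[{"dx":0.1,"dy":0,"dz":0,"twist":0,"gripper":0.43},{"dx":0.1,"dy":0,"dz":0,"twist":0,"gripper":0.43}]'| grep -E 'pos|force'
```

```text
position: [0.5592, -0.0428, 0.0072]
contact_force: [-0.6, -0.4, 0.6]
finger_force: 0.7
position: [0.5591, -0.0428, 0.0072]
contact_force: [-0.2, -4.0, 1.2]
finger_force: 1.7
position: [0.559, -0.0427, 0.0072]
contact_force: [0.4, -5.2, 1.8]
finger_force: 2.7
```

The carrier stopped where the stop should be, and the force is rising. I'll seat it a little more firmly, back off, and check.

```bash
python3 -m jog '[{"dx":0.2,"dy":0,"dz":0,"twist":0,"gripper":0.43},{"dx":0.2,"dy":0,"dz":0,"twist":0,"gripper":0.43},{"dx":0.2,"dy":0,"dz":0,"twist":0,"gripper":0.43}]'
python3 -m jog '[{"dx":-1,"dy":0,"dz":0,"twist":0,"gripper":0.43},{"dx":-3,"dy":0,"dz":0,"twist":0,"gripper":0.43},{"dx":-4,"dy":0,"dz":-4,"twist":0,"gripper":1},{"dx":-6,"dy":0,"dz":-8,"twist":0,"gripper":1},{"dx":-10,"dy":0,"dz":-11,"twist":0,"gripper":1},{"dx":-13,"dy":0,"dz":-11,"twist":0,"gripper":1},{"dx":-15,"dy":0,"dz":-11,"twist":0,"gripper":1},{"dx":-15,"dy":0,"dz":-11,"twist":0,"gripper":1}]'
python3 look.py pics/c4.png; python3 go.py 601.3 79.2 85 84.5
```

```text
t: 11.2
position: [0.5588, -0.0426, 0.0072]
tcp_rot: [-179.9, 0.3, 84.3]
contact_force: [-0.6, -9.0, 2.1]
width: 0.0502
finger_force: 4.1
t: 12.0
position: [0.5445, -0.1916, 0.1172]
tcp_rot: [180.0, 0.1, 84.1]
contact_force: [0.3, -0.2, -0.6]
width: 0.0044
finger_force: 0.0
white nose-end [-17.3   3.5] back-end [-44.3   1.6] heading 4.2 len 27.0
green nose-end [-17.4   3.5] back-end [-29.6   2.6] heading 4.2 len 12.0
t 12.05 pos [ 545.  -188.6  117.1] [ 1.80e+02 -1.00e-01  8.43e+01] w 0.7 F [ 0.2  0.7 -0.6] j7 -17.0
shift [27.2   2.96  3.24] twist -0.2
```

View pics/c4.png

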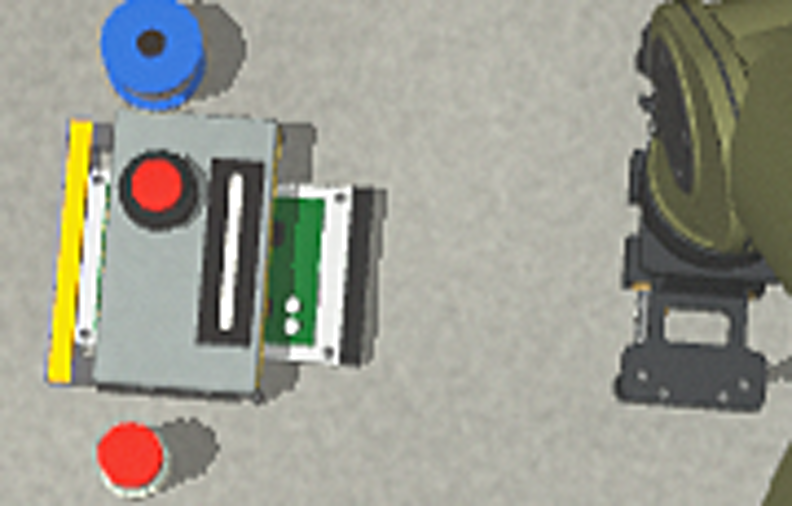

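The nose edge at (88,260) lies flush along the yellow stop. The tail bar is parallel to the bridge front and about 56 mm out. The carrier is home, so now the button with closed fingers.

```bash
python3 -m jog '[{"dx":27.2,"dy":3,"dz":0,"twist":0,"gripper":1},{"dx":27.2,"dy":3,"dz":0,"twist":0,"gripper":1},{"dx":27.2,"dy":3,"dz":0,"twist":0,"gripper":1},{"dx":27.2,"dy":3,"dz":0,"twist":0,"gripper":1},{"dx":27.2,"dy":3,"dz":0,"twist":0,"gripper":1},{"dx":27.2,"dy":3,"dz":0,"twist":0,"gripper":1},{"dx":27.2,"dy":3,"dz":3.2,"twist":0,"gripper":1},{"dx":27.2,"dy":3,"dz":3.2,"twist":0,"gripper":1}]'
python3 go.py 601.3 79.2 64 84.5
```

```text
t: 12.85
position: [0.5977, 0.0835, 0.0821]
tcp_rot: [-179.6, -0.0, 84.8]
contact_force: [-0.3, -0.1, -0.3]
width: 0.0005
finger_force: 0.0
t 12.85 pos [597.7  83.5  82.1] [-179.6   -0.    84.8] w 0.5 F [-0.3 -0.1 -0.3] j7 -39.0
shift [-0.39  0.41  1.81] twist 0.3
```

```bash
python3 -m jog '[{"dx":0,"dy":0,"dz":0,"twist":0,"gripper":1},{"dx":0,"dy":0,"dz":0.5,"twist":0,"gripper":1},{"dx":0,"dy":0,"dz":1.0,"twist":0,"gripper":1},{"dx":0,"dy":0,"dz":1.5,"twist":0,"gripper":1},{"dx":0,"dy":0,"dz":1.5,"twist":0,"gripper":1}]'
python3 go.py 601.3 79.2 56 84.5
```

```text
t: 13.35
position: [0.6008, 0.0791, 0.0697]
tcp_rot: [-180.0, 0.0, 84.4]
contact_force: [0.1, -0.8, -0.4]
width: 0.0005
finger_force: 0.0
t 13.35 pos [600.8  79.1  69.7] [-180.     0.    84.4] w 0.5 F [ 0.1 -0.8 -0.4] j7 -40.0
shift [0.01 0.05 1.37] twist -0.1
```

Centred, 8 mm above the button. Pressing slowly now.

```bash
python3 -m jog '[{"dx":0,"dy":0,"dz":0.5,"twist":0,"gripper":1},{"dx":0,"dy":0,"dz":0.8,"twist":0,"gripper":1},{"dx":0,"dy":0,"dz":1.0,"twist":0,"gripper":1},{"dx":0,"dy":0,"dz":1.2,"twist":0,"gripper":1},{"dx":0,"dy":0,"dz":1.3,"twist":0,"gripper":1},{"dx":0,"dy":0,"dz":1.3,"twist":0,"gripper":1}]' | grep -E 'pos|force'
python3 -m jog '[{"dx":0,"dy":0,"dz":0.1,"twist":0,"gripper":1},{"dx":0,"dy":0,"dz":0.1,"twist":0,"gripper":1}]'| grep -E 'pos|force'
python3 -m jog '[{"dx":0,"dy":0,"dz":0.1,"twist":0,"gripper":1},{"dx":0,"dy":0,"dz":0.1,"twist":0,"gripper":1}]'| grep -E 'pos|force'
```

```text
position: [0.6013, 0.0795, 0.0574]
contact_force: [-1.4, -0.2, 5.0]
finger_force: 2.2
position: [0.6013, 0.0795, 0.0565]
contact_force: [-1.1, -0.3, 5.5]
finger_force: 2.8
position: [0.6013, 0.0795, 0.0564]
contact_force: [-3.4, -0.9, 12.6]
finger_force: 6.3
```

The button has bottomed out: the force jumped to 12.6 N with no further travel. I'll press slightly more to be sure, then release and retreat.

```bash
python3 -m jog '[{"dx":0,"dy":0,"dz":0.05,"twist":0,"gripper":1},{"dx":0,"dy":0,"dz":0.05,"twist":0,"gripper":1},{"dx":0,"dy":0,"dz":0.05,"twist":0,"gripper":1}]'| grep -E 'pos|force'
python3 -m jog '[{"dx":0,"dy":0,"dz":-1,"twist":0,"gripper":1},{"dx":0,"dy":0,"dz":-4,"twist":0,"gripper":1},{"dx":0,"dy":0,"dz":-8,"twist":0,"gripper":1},{"dx":-5,"dy":0,"dz":-10,"twist":0,"gripper":1},{"dx":-10,"dy":0,"dz":-10,"twist":0,"gripper":1},{"dx":-15,"dy":0,"dz":-10,"twist":0,"gripper":1},{"dx":-20,"dy":0,"dz":-10,"twist":0,"gripper":1},{"dx":-25,"dy":0,"dz":-10,"twist":0,"gripper":1}]'
python3 -m jog '[{"dx":-4,"dy":0,"dz":0,"twist":0,"gripper":1},{"dx":-4,"dy":0,"dz":0,"twist":0,"gripper":1},{"dx":-4,"dy":0,"dz":0,"twist":0,"gripper":1}]' >/dev/null
python3 look.py pics/c5.png
```

```text
position: [0.6013, 0.0795, 0.0563]
contact_force: [-3.9, -0.6, 17.0]
finger_force: 7.9
t: 15.45
position: [0.577, -0.1675, 0.1546]
tcp_rot: [180.0, -0.0, 84.5]
contact_force: [0.5, -0.6, 0.7]
width: 0.0002
finger_force: 0.0
white nose-end [-17.3   3.5] back-end [-44.3   1.6] heading 4.2 len 27.0
green nose-end [-17.4   3.5] back-end [-29.6   2.6] heading 4.2 len 12.0
```

View pics/c5.png

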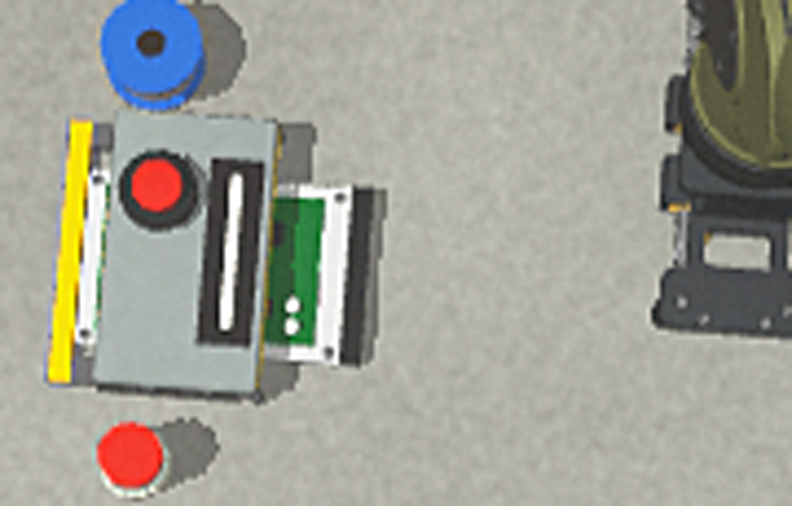

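The button is back up at (157,185), the carrier hasn't moved and is still against the stop, and the jar and spool stand where they were. The arm is clear.

```bash
python3 -c "from bench import *;print(sign_off())"
```

```text
the job is handed in; nothing more can be done
None
```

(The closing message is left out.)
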